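# Feel the end float of a pulley countershaft

## Robot

A 6-joint arm with a two-finger parallel gripper is mounted at the origin on the work surface. World frame = base frame: x ahead of the robot, y to its left, z up, the work surface at z = 0. Lengths are in m, angles in rad, forces in N, time in s.
With the tool pointing down it reaches from about 0.3 to 0.775 m from the base axis. Payload 14.6 kg.
Tool frame: the origin (TCP) lies on the centre line of the jaws, within the pads' length; the fingertips stand 19 mm ahead of it and the grasp point (between the pads) is the TCP; z points along the fingers, x is the direction in which the jaws open and shut, and the axes are right-handed (so a half turn about z gives the same grasp; the last joint's range is limited). The gripper opens to 94 mm and grips with 3 to 60 N. Pads are 16 mm wide; open, the fingers measure 119 mm over their backs; the gripper's body (75 mm by 177 mm) begins 78 mm behind the grasp point.
Start: joints at [-1.305, 0.3, 1.521, -0, 1.321, -0.067], TCP at [0.18, -0.52, 0.224] pointing down, gripper open.
Joint ranges: [-3.03, 3.03], [-0.79, 2.21], [0.23, 2.52], [-1.04, 4.18], [0, 3.07], [-2.55, 2.55]. Speed limits (rad/s): [2.22, 2.22, 2.57, 3.14, 3.14, 3.14].

## Interface

Orientations are given as [roll, pitch, yaw] about the fixed x, y, z axes, in that order (R = Rz(yaw) Ry(pitch) Rx(roll)).
In Python, from station import ctrl, imaging gives the robot as it stands.
- The arm moves only by the shell command python3 -m handwheel 'ROWS' [OPENING] [FORCE]. ROWS is JSON, a list that holds one entry, the list of rows, each a list of 4 numbers: the shift along the tool's x, y, z in m, then the turn about the tool's z in rad. A call has 1 to 10 rows; each row shifts and turns the pose as measured when the row begins, along the tool's axes as they then stand; what a row does not reach is not made up. A row lasts 1/10 s, in which the tool goes at most 50 mm and 8.59 degrees, less where a joint would pass 70% of its speed; a pose out of reach is approached as far as the arm can. A call is refused whole if a number of a shift passes 0.05 or a number of a turn 0.15, either way. A call with a gripper value outside its range is refused whole. OPENING is the finger opening in m, from 0 to 0.094, set as the call begins (- or left out, the last holds). The fingers move at their own pace and stop on an object; FORCE is the grip in N (left out, the last holds). Time passes only in rows, so rows that do not move let the fingers close. It gives the time, the measured TCP pose, the force and the opening at its end, in the units of the state.
- ctrl.get_obs(): the state, without advancing time (a new reading comes with each control period).
- imaging.camera(name): name is "scene" or "top" or "wrist"; returns the picture (400x640x3 uint8, red, green, blue); there is no depth.
- imaging.camera_model(name): a dict with "camera_matrix" (3x3 intrinsics, pixels), "position" and "attitude" of the camera in the world. Camera axes: x right, y up, looking along -z (the intrinsics and any distortion apply to the point x, -y, -z); pixel columns grow to the right and rows downward; lengths in m; the calibration is good to about 2 mm. A picture is of the moment at which its call begins: read the wrist's pose just before it. camera_model takes no time and is no camera call; for the wrist camera it gives the pose at the moment of the call.
- ctrl.hand_in(): hands the job in, once; it reports no verdict.
The state is a dict: "time_s": time; "qpos": joint angles; "joint_vel": joint speeds; "tau": joint torques, N m; "ee_pos": TCP position; "eef_rot": TCP orientation; "force": force on the tool from outside, world axes, zero at the start; "moment": the same for the moment, N m; "grip_width": finger opening in m.
Only numpy, scipy, OpenCV 4.12 (cv2) and the standard library are available. Lean on these libraries where they do the work, as an engineer would, in place of code of your own. Each camera call takes 0.05 s, during which the arm holds its last target. There are 200 camera calls.

## Task

The countershaft has just been put together and we need to feel its end float before picking the thrust washers. With steady, gentle pressure and no knocking or forcing, slide the shaft along its axis until its collar comes right up against the grey bearing, hold it there a moment, then slide it back the other way until the other collar is right up against the blue bearing, and leave it there with your hand off it. Leave the other things lying on the bench where they are.

Things in the scene. Friction and masses are not known exactly. Their poses are not given: they have to be found in the camera images.
- shaft: Loose countershaft, level in two bearings: bright steel bar, 20 mm diameter, 210 mm long, 0.7 to 1 kg. Origin on its axis at mid-length, 73 mm above the bench; own y along the bar (it can spin about y). It slides along y against 2 to 5 N of friction and stays where it is left. Its end float is 10 to 18 mm in all, unknown beforehand, and at the start it is at least 3 mm from either stop.
- shaft_end_a (a point): Centre of the shaft's flat end at its +y side, 105 mm from its origin. Both ends stick 14 to 36 mm out of the bearings, bare and free to be pushed.
- shaft_end_b (a point): Centre of the shaft's other flat end, at its -y side.
- pulley (a point): Centre of the shaft: an aluminium V-belt pulley, 80 mm in diameter, 22 mm wide (hub 34 mm), sits here. Either side of it a black set collar, 36 mm in diameter, 14 mm wide, its outer face 35 mm from this point. All are fixed to the bar and move with it.
- blue_bearing: Fixed pillow block, blue housing; which end it is at varies. Origin: centre of its underside, 40 mm above the bench; y along the shaft. Foot 127 mm across, 34 mm along y; round housing 58 mm in diameter, highest point 71 mm above the origin, bore axis 33 mm. Its brass bush ends 19 mm from the origin along y, a hard stop: the collar meets it when the shaft's origin is 54 mm away, measured level.
- grey_bearing: Fixed pillow block at the other end, the same in every size as the blue one but with a grey housing.
- frame: Fixed frame of two 40 x 40 mm aluminium T-slot bars, 192 mm long, parallel to the shaft, 94 mm apart between centres, with the bearings bolted on top. Origin: centre of its underside, on the bench; y along the shaft; top 40 mm above the bench. Mid-float, it ends 9 mm short of the shaft's ends.
- screwdriver: Bystander: loose screwdriver with green handle, 190 mm long, lying on the bench.
- tape_roll: Bystander: loose roll of yellow tape lying flat, 96 mm in diameter, 25 mm high.
- calliper: Bystander: loose steel calliper with a black display, 210 mm long, lying flat.
- plywood_links: Bystander: loose pile of three flat plywood links, about 134 mm long and 18 mm high.

How it is judged:
By the outcome, as a careful person would: the job done as asked, in the order asked, and still so for the second after the job is handed in, with the robot touching nothing.
It also fails if it takes over 51 s, if anything falls off the work surface, if the arm or the gripper's body presses on something with over 40 N, if the wrist force passes 120 N, or if a joint passes its speed limit or range.

## Working session

There is one attempt and no reset: what is moved stays moved. The work goes in short steps, Python scripts to look and compute and a shell command to move; the robot and the scene stay as the last step left them, time stands still between calls to the robot, and variables do not carry over. Pictures are saved under pics/ and viewed, about 8 in all and at most 12, crops included, and the job is handed in when it is done.

```bash
mkdir -p pics; ls; python3 - <<'E'
from station import ctrl, imaging
import cv2
print(ctrl.get_obs())
for n in ("scene","top"):
    cv2.imwrite(f"pics/{n}0.png", imaging.camera(n)[:,:,::-1]); print(n, imaging.camera_model(n))
E
```

```text
pics
{'time_s': 0.0, 'qpos': array([-1.30459301e+00,  3.00473922e-01,  1.52158767e+00, -2.80374663e-05,
        1.32065744e+00, -6.65990814e-02]), 'joint_vel': array([ 0.00037519, -0.00152961, -0.0003061 ,  0.00012782,  0.00123171,
        0.00114768]), 'tau': array([-2.93647263e-04, -5.31805909e+01, -3.52738488e+01,  7.08143204e-02,
        2.44514766e-02, -1.13361550e-04]), 'ee_pos': array([ 0.17961076, -0.51959895,  0.22388197]), 'eef_rot': array([-3.14154479e+00,  1.12568732e-03, -1.23798694e+00]), 'force': array([-0.20689658, -0.22906371, -0.30100359]), 'moment': array([-0.02243435, -0.02440335, -0.02506627]), 'grip_width': 0.09406996436456054}
scene {'camera_matrix': array([[366.29235846,   0.        , 318.80919684],
       [  0.        , 366.29235846, 203.02235282],
       [  0.        ,   0.        ,   1.        ]]), 'position': array([1.1826092 , 0.10542081, 0.49298275]), 'attitude': array([ 0.97529617, -0.02264375,  1.7124841 ])}
top {'camera_matrix': array([[502.70067214,   0.        , 319.48070246],
       [  0.        , 502.70067214, 197.20576674],
       [  0.        ,   0.        ,   1.        ]]), 'position': array([0.45819936, 0.01192618, 1.01440339]), 'attitude': array([ 0.1441732 ,  0.01488323, -1.54747775])}
```

View pics/top0.png

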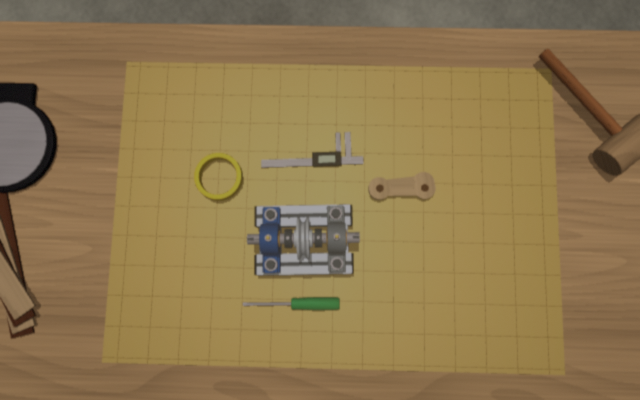

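View pics/scene0.png

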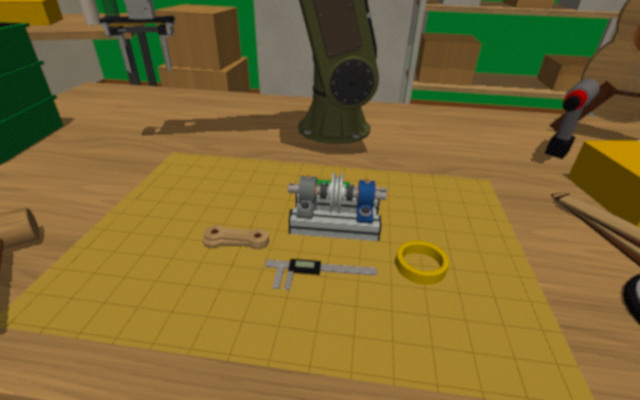

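```bash
cat > h.py <<'E'
import numpy as np
from scipy.spatial.transform import Rotation as R
from station import ctrl, imaging
def ray(m,u,v):
    K=m["camera_matrix"]; d=np.linalg.inv(K)@[u,v,1]
    return R.from_euler('xyz',m["attitude"]).as_matrix()@np.array([d[0],-d[1],-d[2]])
def at_z(m,u,v,z):
    d=ray(m,u,v); p=np.array(m["position"]); return p+d*(z-p[2])/d[2]
def proj(m,P):
    c=R.from_euler('xyz',m["attitude"]).as_matrix().T@(np.array(P)-m["position"])
    q=m["camera_matrix"]@[c[0],-c[1],-c[2]]; return q[:2]/q[2]
E
python3 - <<'E'
import cv2
a=cv2.imread("pics/top0.png")[195:285,235:370]; b=cv2.imread("pics/scene0.png")[165:245,275:400]
cv2.imwrite("pics/z.png",cv2.resize(a,None,fx=5.9,fy=5.9,interpolation=cv2.INTER_CUBIC))
E
```

```text
(no output)
```

View pics/z.png

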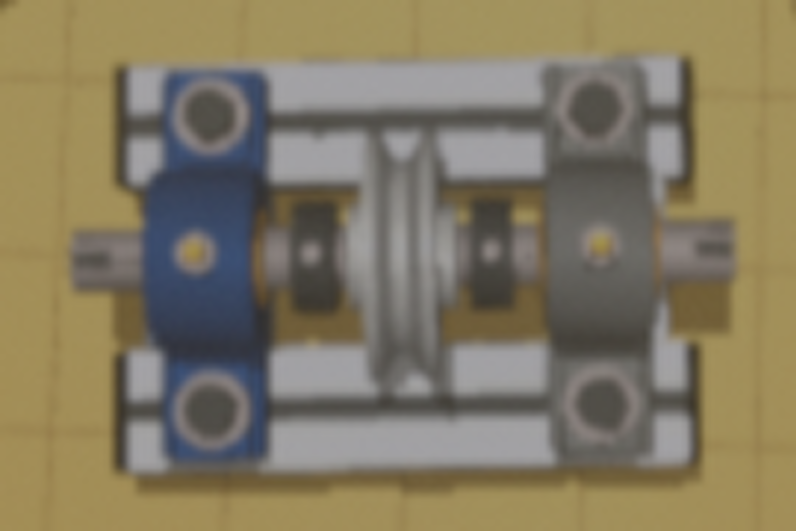

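The top view, zoomed, shows the blue bearing on the left (+y) and the grey bearing on the right (-y). The shaft ends are at about px (247.4, 239.1) and (359.6, 237.0). The screwdriver and the tape are well clear.

```bash
python3 - <<'E'
from h import *
m=imaging.camera_model("top")
f=lambda u,v:(235+u/5.9-.4,195+v/5.9-.4)
A=at_z(m,*f(73,260),.078);B=at_z(m,*f(735,248),.078)
print("blue end",A,"grey end",B,np.linalg.norm(A-B),"dir",np.arctan2(*(A-B)[:2]))
for n,z,p in(("blue bolts",.058,[(210,113),(211,408)]),("grey bolts",.058,[(595,108),(602,403)]),("nipples",.112,[(193,253),(600,244)]),("frame NE etc",.04,[(118,66),(688,58),(697,470),(116,470)])):
    print(n,[at_z(m,*f(*q),z).round(4)[:2] for q in p])
s=imaging.camera_model("scene")
print("scene px of ends",proj(s,[A[0],A[1],.073]),proj(s,[B[0],B[1],.073]))
E
```

```text
blue end [0.51285719 0.16236359 0.078     ] grey end [ 0.52131209 -0.04648681  0.078     ] 0.20902147011747824 dir -0.04046093272979149
blue bolts [array([0.5627, 0.1231]), array([0.4677, 0.1192])]
grey bolts [array([ 0.567 , -0.0019]), array([ 0.4722, -0.0059])]
nipples [array([0.5138, 0.1204]), array([ 0.5193, -0.0034])]
frame NE etc [array([0.5796, 0.1563]), array([ 0.5864, -0.0326]), array([ 0.4516, -0.0374]), array([0.4472, 0.1514])]
scene px of ends [385.23932573 195.0483271 ] [288.15377048 187.93816086]
```

```bash
python3 -m handwheel '[[[0,0,0,-0.14],[0,0,0,-0.14],[0,0,0,-0.14],[0,0,0,-0.14],[0,0,0,-0.14],[0,0,0,-0.14],[0,0,0,-0.14],[0,0,0,-0.14],[0,0,0,-0.14],[0,0,0,0]]]' 0 20
python3 -m handwheel '[[[0.016,-0.036,0,0],[0.016,-0.036,0,0],[0.016,-0.036,0,0],[0.016,-0.036,0,0],[0.016,-0.036,0,0],[0.016,-0.036,0,0],[0.016,-0.036,0,0],[0.016,-0.036,0,0],[0.016,-0.036,0,0],[0,0,0,0]]]'
```

```text
time_s: 1.1
ee_pos: [0.1792, -0.5182, 0.2204]
eef_rot: [-3.134, 0.002, 0.073]
force: [-0.2, -1.1, -0.7]
grip_width: 0.0177
time_s: 2.1
ee_pos: [0.3081, -0.1741, 0.221]
eef_rot: [-3.131, 0.002, 0.021]
force: [-1.4, 0.3, -0.8]
grip_width: 0.0007
```

```bash
python3 -m handwheel '[[[0.021,-0.038,0,-0.002],[0.021,-0.038,0,-0.002],[0.021,-0.038,0,-0.002],[0.021,-0.038,0,-0.002],[0.021,-0.038,0,-0.002],[0.021,-0.038,0,-0.002],[0.021,-0.038,0,-0.002],[0.021,-0.038,0,-0.002],[0.021,-0.038,0,-0.002],[0,0,0,0]]]'
```

```text
time_s: 3.1
ee_pos: [0.5012, 0.1789, 0.2232]
eef_rot: [-3.133, 0.001, -0.01]
force: [0.6, -0.5, -0.6]
grip_width: 0.0008
```

```bash
python3 -m handwheel '[[[0.006,-0.012,0,-0.025],[0.006,-0.012,0,-0.02],[0,0,0,0],[0,0,0,0]]]'
python3 -m handwheel '[[[0,0,0.03,0],[0,0,0.03,0],[0,0,0.03,0],[0,0,0.03,0],[0,0,0.02,0],[0,0,0,0],[0,0,0,0]]]'
python3 - <<'E'
from h import *; import cv2
for n in("scene","top"):
    a=imaging.camera(n)[:,:,::-1]
    a=a[120:245,270:420] if n=="scene" else a[170:300,200:380]
    cv2.imwrite(f"pics/{n}1.png",cv2.resize(a,(600,500) if n=="scene" else (720,520),interpolation=cv2.INTER_CUBIC))
print(ctrl.get_obs()["ee_pos"])
E
```

```text
time_s: 3.5
ee_pos: [0.514, 0.2014, 0.222]
eef_rot: [-3.135, 0.003, 0.027]
force: [0.2, -0.1, 0.5]
grip_width: 0.0006
time_s: 4.2
ee_pos: [0.514, 0.1969, 0.0806]
eef_rot: [-3.134, -0.002, 0.014]
force: [0.1, -0.3, 0.1]
grip_width: 0.0009
[0.51421403 0.19713439 0.08096681]
```

View pics/scene1.png

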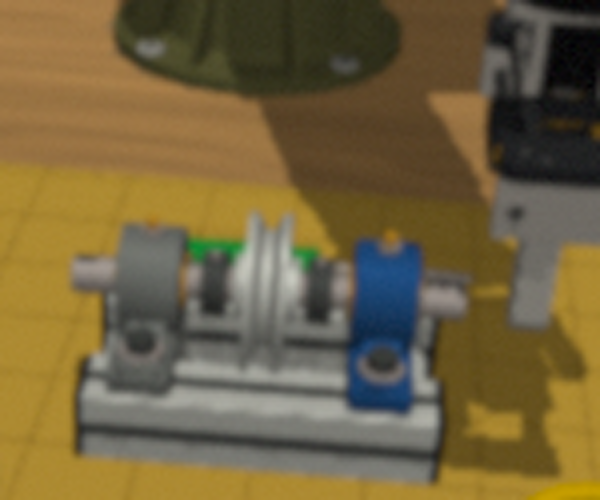

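```bash
python3 -m handwheel '[[[0,0.005,0.002,-0.005],[0,0.005,0.002,-0.005],[0,0.005,0.002,-0.005],[0,0.003,0.001,0],[0,0,0,0]]]'
python3 -m handwheel '[[[0,0.002,0,0],[0,0.002,0,0],[0,0.002,0,0]]]'
```

```text
time_s: 4.8
ee_pos: [0.5159, 0.1775, 0.0764]
eef_rot: [-3.133, -0.007, 0.031]
force: [-0.9, 0.6, 0.1]
grip_width: 0.0006
time_s: 5.1
ee_pos: [0.5162, 0.1715, 0.0764]
eef_rot: [-3.132, -0.008, 0.031]
force: [0.9, 3.5, 0.1]
grip_width: 0.0005
```

```bash
for i in 1 ; do python3 -m handwheel '[[[-0.0005,0.001,0,0],[-0.0005,0.001,0,0],[-0.0005,0.001,0,0]]]'; python3 -m handwheel '[[[0,0.001,0,0],[0,0.001,0,0]]]';  python3 -m handwheel '[[[0,0.001,0,0]]]'; done
```

```text
time_s: 5.4
ee_pos: [0.5152, 0.1689, 0.0767]
eef_rot: [-3.131, -0.009, 0.031]
force: [1.6, 2.5, 0.6]
grip_width: 0.0003
time_s: 5.6
ee_pos: [0.5152, 0.1669, 0.0767]
eef_rot: [-3.131, -0.009, 0.031]
force: [0.8, 2.6, -0.9]
grip_width: 0.0004
time_s: 5.7
ee_pos: [0.5152, 0.1659, 0.0767]
eef_rot: [-3.131, -0.009, 0.031]
force: [1.5, 3.1, -0.1]
grip_width: 0.0002
```

```bash
python3 -m handwheel '[[[0,0.001,0,0],[0,0.001,0,0]]]' | grep -E "pos|force"; python3 -m handwheel '[[[0,0.001,0,0]]]'| grep -E "pos|force"; python3 -m handwheel '[[[0,0.001,0,0]]]'| grep -E "pos|force"
```

```text
ee_pos: [0.5153, 0.1647, 0.0767]
force: [0.8, 17.2, -1.5]
ee_pos: [0.5153, 0.1647, 0.0768]
force: [0.4, 13.6, -2.0]
ee_pos: [0.5153, 0.1647, 0.0767]
force: [1.8, 10.9, -1.2]
```

```bash
python3 -m handwheel '[[[0,0.001,0,0]]]' | grep -E "pos|force"; python3 -m handwheel '[[[0,0.001,0,0]]]'| grep -E "pos|force"
```

```text
ee_pos: [0.5153, 0.1648, 0.0768]
force: [1.1, 12.3, -2.6]
ee_pos: [0.5153, 0.1647, 0.0768]
force: [0.7, 13.0, -2.2]
```

```bash
python3 -m handwheel '[[[0,0.001,0,0],[0,0.001,0,0],[0,0.001,0,0],[0,0.001,0,0],[0,0.001,0,0]]]' | grep -E "pos|force"
python3 - <<'E'
from h import *; import cv2
for n in("scene","top"):
    a=imaging.camera(n)[:,:,::-1]
    a=a[155:245,275:425] if n=="scene" else a[195:285,235:370]
    cv2.imwrite(f"pics/{n}2.png",cv2.resize(a,None,fx=5.2 if n=="scene" else 5.9,fy=5.2 if n=="scene" else 5.9,interpolation=cv2.INTER_CUBIC))
E
```

```text
ee_pos: [0.5153, 0.1648, 0.0769]
force: [1.6, 12.8, -1.4]
```

View pics/scene2.png

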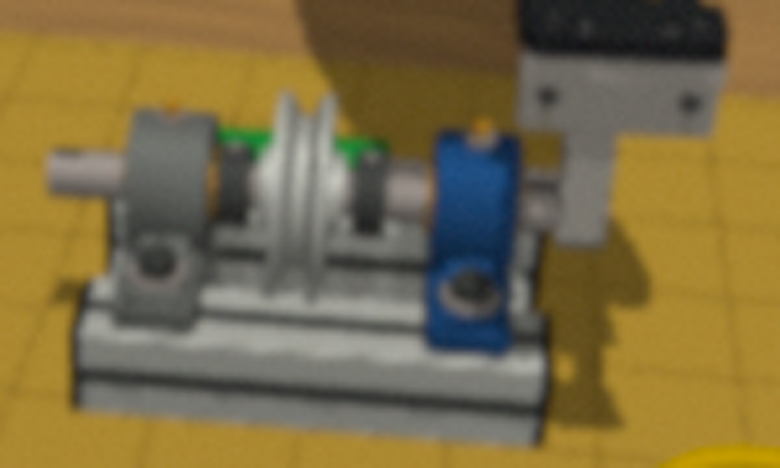

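View pics/top2.png

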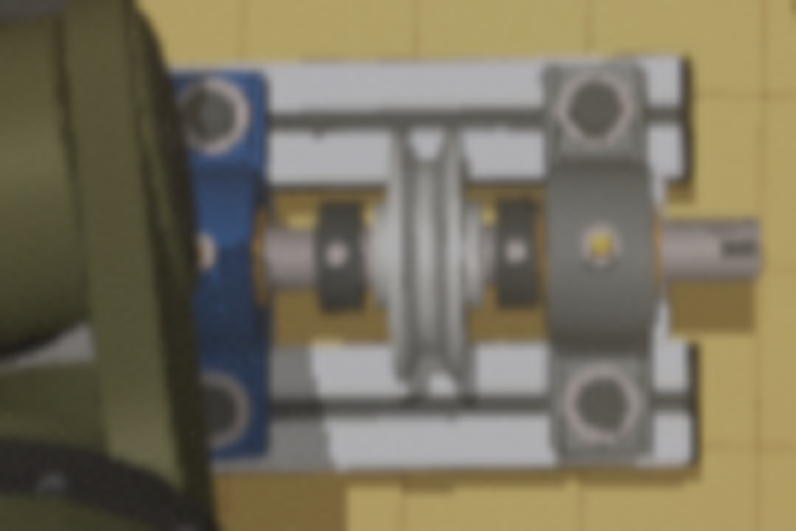

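Both views show the right-hand collar (px 515–540 in the top view) hard up against the grey bush. The blue-side collar gap is wide open, and the push held about 12 N for over 1 s. Now I'll back off and go round to the other end.

```bash
python3 -m handwheel '[[[0,-0.003,0,0],[0,-0.01,0,0],[0,-0.015,0,0],[0,0,0,0],[0,0,-0.025,0],[0,0,-0.03,0],[0,0,-0.03,0],[0,0,0,0]]]'
python3 -m handwheel '[[[0,0.036,0,0],[0,0.036,0,0],[0,0.036,0,0],[0,0.036,0,0],[0,0.036,0,0],[0,0.036,0,0],[0,0.036,0,0],[0,0.036,0,0],[0,0,0,0],[0,0,0,0]]]'
```

```text
time_s: 7.7
ee_pos: [0.5121, 0.1927, 0.1643]
eef_rot: [-3.116, -0.008, 0.034]
force: [0.5, 0.4, -0.3]
grip_width: 0.0006
time_s: 8.7
ee_pos: [0.5202, -0.1046, 0.1511]
eef_rot: [-3.116, -0.002, 0.038]
force: [-0.3, -0.7, 0.3]
grip_width: 0.0006
```

```bash
python3 -m handwheel '[[[0.001,0,0.025,0],[0,0,0.025,0],[0,0,0.02,0],[0,0,0.005,0],[0,0,0,0]]]'
python3 -m handwheel '[[[0,-0.008,0,0],[0,-0.008,0,0],[0,-0.005,0,0],[0,-0.003,0,0],[0,0,0,0]]]'
```

```text
time_s: 9.2
ee_pos: [0.5213, -0.0983, 0.0732]
eef_rot: [-3.116, -0.002, 0.042]
force: [-0.3, -1.1, 0.0]
grip_width: 0.0005
time_s: 9.7
ee_pos: [0.5216, -0.0711, 0.0771]
eef_rot: [-3.117, -0.006, 0.044]
force: [-0.1, 0.6, -0.1]
grip_width: 0.0003
```

```bash
g(){ grep -E "pos|force"; }; python3 -m handwheel '[[[0,-0.0015,0,0],[0,-0.0015,0,0],[0,-0.0015,0.001,0]]]'|g; python3 -m handwheel '[[[0,-0.001,0.001,0],[0,-0.001,0,0],[0,-0.001,0,0],[0,-0.001,0,0]]]'|g; python3 -m handwheel '[[[0,-0.001,0,0],[0,-0.001,0,0],[0,-0.001,0,0]]]'|g
```

```text
ee_pos: [0.5216, -0.0666, 0.0766]
force: [0.4, -0.0, -0.4]
ee_pos: [0.5213, -0.063, 0.0754]
force: [-0.1, -3.0, 0.2]
ee_pos: [0.5212, -0.0601, 0.0754]
force: [0.1, -3.3, 0.3]
```

```bash
g(){ grep -E "pos|force"; }; python3 -m handwheel '[[[0,-0.001,0,0],[0,-0.001,0,0],[0,-0.001,0,0],[0,-0.001,0,0]]]'|g; python3 -m handwheel '[[[0,-0.001,0,0],[0,-0.001,0,0]]]'|g; python3 -m handwheel '[[[0,-0.001,0,0]]]'|g
```

```text
ee_pos: [0.521, -0.0558, 0.0755]
force: [0.1, -2.9, -0.5]
ee_pos: [0.5208, -0.0536, 0.0754]
force: [0.4, -2.4, -1.2]
ee_pos: [0.5208, -0.0525, 0.0755]
force: [0.5, -2.0, -1.2]
```

```bash
g(){ grep -E "pos|force"; }; python3 -m handwheel '[[[0,-0.001,0,0]]]'|g; python3 -m handwheel '[[[0,-0.001,0,0]]]'|g; python3 -m handwheel '[[[0,-0.001,0,0]]]'|g
```

```text
ee_pos: [0.5207, -0.0514, 0.0755]
force: [0.1, -2.1, -1.1]
ee_pos: [0.5206, -0.0503, 0.0754]
force: [0.4, -2.9, -1.4]
ee_pos: [0.5206, -0.0492, 0.0755]
force: [-0.1, -2.3, -0.9]
```

```bash
g(){ grep -E "pos|force"; }; python3 -m handwheel '[[[0,-0.001,0,0]]]'|g; python3 -m handwheel '[[[0,-0.001,0,0]]]'|g; python3 -m handwheel '[[[0,-0.001,0,0]]]'|g
```

```text
ee_pos: [0.5205, -0.0481, 0.0755]
force: [-0.4, -2.4, -1.4]
ee_pos: [0.5205, -0.0475, 0.0755]
force: [-0.6, -12.8, -2.3]
ee_pos: [0.5205, -0.0475, 0.0755]
force: [-0.5, -15.5, -2.9]
```

```bash
g(){ grep -E "time|pos|force"; }; python3 -m handwheel '[[[0,-0.001,0,0],[0,-0.001,0,0],[0,-0.001,0,0],[0,-0.001,0,0],[0,-0.001,0,0],[0,-0.001,0,0]]]'|g; python3 -m handwheel '[[[0,0.003,0,0],[0,0.01,0,0],[0,0.02,0,0],[0,0.01,0,0],[0,0,0,0],[0,0,-0.03,0],[0,0,-0.04,0],[0,0,-0.04,0],[0,0,0,0]]]'|g
python3 -m handwheel '[[[0,0.04,0,0],[0,0.04,0,0],[0,0.04,0,0],[0,0.03,0,0],[0,0,0,0],[0,0,0,0]]]'|g
python3 - <<'E'
from h import *; import cv2
cv2.imwrite("pics/full3.png",imaging.camera("scene")[:,:,::-1])
a=imaging.camera("top")[:,:,::-1]; cv2.imwrite("pics/topfull3.png",a)
cv2.imwrite("pics/top3.png",cv2.resize(a[195:285,235:370],None,fx=5.9,fy=5.9,interpolation=cv2.INTER_CUBIC))
o=cv2.imread("pics/top0.png"); d=cv2.absdiff(a,o).max(2)
for n,(r,c) in dict(tape=((145,205),(185,250)),cal=((125,175),(255,370)),ply=((165,205),(362,440)),scr=((290,315),(238,345))).items(): print(n,(d[r[0]:r[1],c[0]:c[1]]>50).sum())
E
```

```text
time_s: 12.6
ee_pos: [0.5205, -0.0474, 0.0756]
force: [0.9, -11.6, -1.3]
time_s: 13.5
ee_pos: [0.521, -0.0921, 0.1882]
force: [-0.5, 0.6, -0.0]
time_s: 14.1
ee_pos: [0.5276, -0.2437, 0.1838]
force: [-0.4, 1.2, -0.1]
tape 0
cal 0
ply 0
scr 0
```

View pics/top3.png

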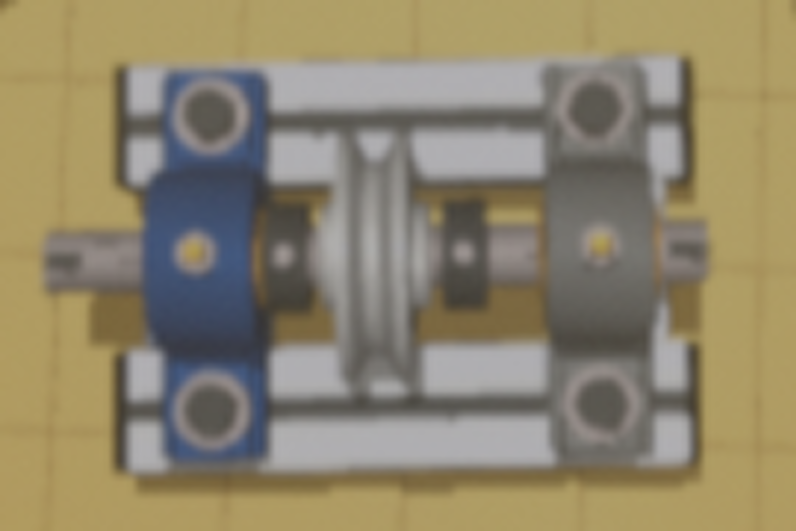

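View pics/full3.png

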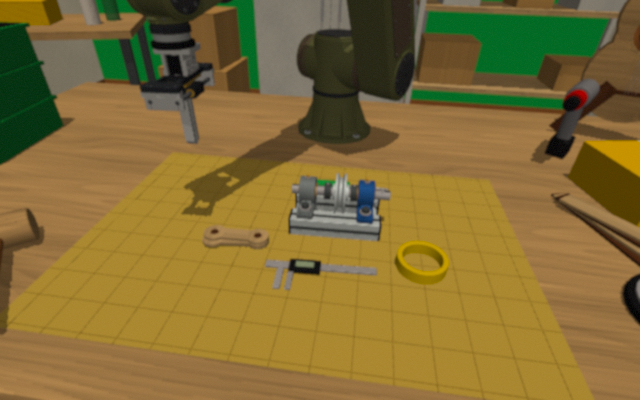

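In the zoomed top view, the left collar (px 265–310) is up against the blue bush. In the scene view the gripper is well clear and the bench items haven't moved.

```bash
python3 -c "
from station import ctrl
print(ctrl.get_obs()['joint_vel'].round(3)); print(ctrl.hand_in())"
```

```text
[ 0.009 -0.011 -0.003 -0.     0.004 -0.001]
the job is handed in; nothing more can be done
None
```

The countershaft was slid up against the grey bearing, held there, then slid back against the blue bearing and left there with the gripper well clear. I handed the job in at about 14 s.

- **Grey side:** I pushed the blue-side end with closed fingers at about 10 mm/s, against about 3 N of friction. It stopped dead, with a peak reading of 17 N, and I held it at about 12 N for roughly 1 s. The pictures showed the collar on the grey bush.
- **Blue side:** I pushed from the other end the same way. It stopped dead, peaking at 15.5 N, and I held it at about 12 N for about 0.6 s before backing off.
- **End float:** about 16 mm, going by the fingertip travel between the two stops. Treat it as good to about 1 mm.
- **Last checks:** the final top view shows the collar against the blue bush. Comparing top views before and after showed no change at the tape, calliper, links or screwdriver.

None of the checks failed or disagreed. The tool tilted by up to about 1.5 degrees during the moves, which did not affect the pushing.

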